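Clamp the chocolate mould to the clutch's click

ROBOT

A 7-joint arm with a two-finger parallel gripper is mounted at the origin on the work surface. World frame = base frame: x ahead of the robot, y to its left, z up, the work surface at z = 0. Lengths are in mm, angles in rad, forces in N, time in s.
With the tool pointing down it reaches from about 425 to 1025 mm from the base axis. Payload 9.4 kg.
Tool frame: the origin (TCP) lies midway between the tips of the shut fingers; the grasp point (between the pads) lies 19 mm behind it; y points along the fingers, z is the direction in which the jaws open and shut, and the axes are right-handed (so a half turn about y gives the same grasp; the last joint's range is limited). The gripper opens to 93 mm and grips with 3 to 60 N. Pads are 15 mm wide; open, the fingers measure 128 mm over their backs; the gripper's body (75 mm by 188 mm) begins 65 mm behind the grasp point.
Start: joints at [-1.322, 0.599, -0.003, 1.599, 0.002, 0.943, -0.08], TCP at [232.053, 686.859, 218.618] pointing down, gripper open.
Joint ranges: [-2.57, 2.57], [-0.35, 1.97], [-1.29, 1.29], [0.11, 2.56], [-1.05, 4.19], [0.11, 1.86], [-2.63, 2.63]. Speed limits (rad/s): [2.22, 2.22, 3.01, 3.01, 3.14, 3.14, 3.14].

INTERFACE

Orientations are given as a unit quaternion [w, x, y, z].
In Python, from plant import r gives the robot as it stands. The module is installed in compiled form; this text tells all that it offers.
- The arm moves only by the shell command python3 -m crank 'ROWS' [OPENING] [FORCE]. ROWS is JSON, one flat list of numbers, 6 for each row, row after row: the shift along the tool's x, y, z in mm, then the turn, a rotation vector about the tool's x, y, z in degrees. In form: [x, y, z, rx, ry, rz, x, y, z, rx, ry, rz, ...]. A call has 1 to 8 rows; each row is the pose to reach, as a shift and turn from the pose commanded when the call began, along the tool's axes at that moment; what a row does not reach only later rows make up. A row lasts 1/12 s, in which the tool goes at most 41.7 mm and 7.16 degrees, less where a joint would pass 70% of its speed; a pose out of reach is approached as far as the arm can. A call with a gripper value outside its range is refused whole. OPENING is the closure in counts, from 0 (fully open) to 255 (shut), set as the call begins (- or left out, the last holds). The fingers move at their own pace and stop on an object; FORCE is the grip in N (left out, the last holds). Time passes only in rows, so rows that repeat a pose let the fingers close. It gives the time, the measured TCP pose, the force and the opening at its end, in the units of the state.
- r.sense(): the state, without advancing time (a new reading comes with each control period).
- r.get_image(name): name is "scene" or "top"; returns the picture (480x640x3 uint8, red, green, blue); there is no depth.
- r.camera_info(name): a dict with "vfov" (degrees; the focal length in pixels is half the picture's height over the tangent of half this angle, whatever the lens; pixels are square), "cx", "cy" (the principal point, pixels), "position" and "orientation" of the camera in the world. Camera axes: x right, y down, z forward; pixel columns grow to the right and rows downward; lengths in mm; the calibration is good to about 2 mm. A picture is of the moment at which its call begins. camera_info takes no time and is no camera call.
- r.sign_off(): hands the job in, once; it reports no verdict.
The state is a dict: "clock": time; "qpos": joint angles; "dq": joint speeds; "joint_efforts": joint torques, N m; "position": TCP position; "tcp_rot": TCP orientation; "ft_force": force on the tool from outside, world axes, zero at the start; "wrist_torque": the same for the moment, N m; "width": finger opening in mm.
Only numpy, scipy, OpenCV 4.12 (cv2) and the standard library are available. Lean on these libraries where they do the work, as an engineer would, in place of code of your own. Each camera call takes 0.05 s, during which the arm holds its last target. There are 200 camera calls.

TASK

On the pastry bench stand two mould clamps with the same black bar knob on top. Tighten the one that has a chocolate mould in it: turn its knob clockwise (seen from above) until the slip clutch clicks, once or at most twice, then let go. Leave the knob of the empty clamp as it is.

Things in the scene. Friction and masses are not known exactly. Their poses are not given: they have to be found in the camera images.
- knob_grip (a point): Middle of the black bar knob on the LOADED clamp (pale mould plate with dark round cavities under its bridge), on its upright axis, 118 mm above the bench; turns with the knob. Bar: 46 mm along this x, 16 mm thick along y, from 96 to 134 mm high; a white line marks its -x end. Grip it from above across y. Below it a steel disc (38 mm wide, top at 91 mm): keep fingertips above 94 mm.
- spindle (a joint): Angle (rad) of the loaded clamp's screw and its steel disc with a pointer tab; grows clockwise seen from above. The knob carries it along against friction of 0.065 N m. Starts between 0.55 and 1.15; firm stop, mould clamped, at 1.5. Stays where left. At 0 the tab points square across the bridge to its robot side; at 1.5 it lies 4 deg short of along the bridge, to the left seen from the robot.
- knob (a joint): Clutch slip (rad) of the knob past the spindle, clockwise. 0 at the start (white line over the tab), nearly 0 until the spindle stops; then it yields at about 0.12 N m and clicks every 0.349 rad (20 deg). Let go, it rests at 0.349 after one click, 0.698 after two, 1.047 after three; let go short of halfway it springs back. Cannot go below 0.
- spare_tip (a point): White-line end of the like bar knob on the EMPTY clamp (no mould), 23 mm from its axis, 118 mm above the bench; not to be turned. Both clamps are fixed: base 160 x 150 x 12 mm, two posts, bridge 150 x 40 mm with its top at 85 mm (bolt heads 89 mm) under the knob; either may stand left or right, turned up to 20 deg; their axes are at least 300 mm apart.
Things that resemble listed ones, but are neither listed nor needed, are in the scene too. Leave any red look-alike of the part that bears knob_grip alone.

How it is judged (in metres and radians):
At the end, for the whole second after the job is handed in: The loaded clamp's spindle is at its stop (above 1.42 rad) and its knob, let go, rests one or two clicks past it (slip between 0.25 and 0.8 rad) (value of joint spindle above 1.42 rad and value of joint knob between 0.25 and 0.8 rad); the robot touches nothing.
It fails at once if the clutch is turned on to a third click (slip above 0.90 rad) (value of joint knob above 0.9 rad).
It fails at once if the knob of the empty clamp is turned (its tip moves more than 6 mm) (distance of spare_tip from where it was at the start of the episode above 0.006 m).
It also fails if it takes over 35 s, if anything falls off the work surface, if the arm or the gripper's body presses on something with over 40 N, if the wrist force passes 120 N, or if a joint passes its speed limit or range.

## Working session

There is one attempt and no reset: what is moved stays moved. The work goes in short steps, Python scripts to look and compute and a shell command to move; the robot and the scene stay as the last step left them, time stands still between calls to the robot, and variables do not carry over. Pictures are saved under pics/ and viewed, about 8 in all and at most 12, crops included, and the job is handed in when it is done.

```bash
mkdir -p pics; python3 - <<'E'
from plant import r
import cv2
s=r.sense(); print(s)
for n in("scene","top"):
    print(n,r.camera_info(n)); cv2.imwrite(f"pics/{n}0.png",r.get_image(n)[:,:,::-1])
E
```

```text
{'clock': 0.0, 'qpos': array([-1.32170647,  0.60009943, -0.00256836,  1.60012548,  0.0018009 ,
        0.94294107, -0.07979727]), 'dq': array([ 0.00221739,  0.00098978, -0.00077673, -0.00098675,  0.00034726,
       -0.00055079, -0.00115776]), 'joint_efforts': array([ 8.89936018e-04, -7.65072870e+01,  1.49798926e+00, -2.52342743e+01,
       -5.23965480e-02,  1.71741145e-02,  1.59218425e-04]), 'position': array([231.88424289, 686.38692556, 217.77976568]), 'tcp_rot': array([-0.69719689,  0.69830425, -0.11469075,  0.11460238]), 'ft_force': array([-0.1661306 ,  0.10628986,  0.30795493]), 'wrist_torque': array([ 0.02116238, -0.01599647,  0.04144533]), 'width': 92.96118060713131}
scene {'vfov': 48.95092982119992, 'cx': 324.72831328198913, 'cy': 240.0702461187955, 'position': array([1190.1727236 , -144.354249  ,  655.73763824]), 'orientation': array([-0.30274067,  0.72351097,  0.56792579, -0.24968032])}
top {'vfov': 43.75457500037413, 'cx': 309.8592716002694, 'cy': 245.1132424781011, 'position': array([ 451.94606052,    7.82966966, 1177.7427348 ]), 'orientation': array([ 0.04030681, -0.70112899,  0.70963013, -0.0567326 ])}
```

View pics/scene0.png

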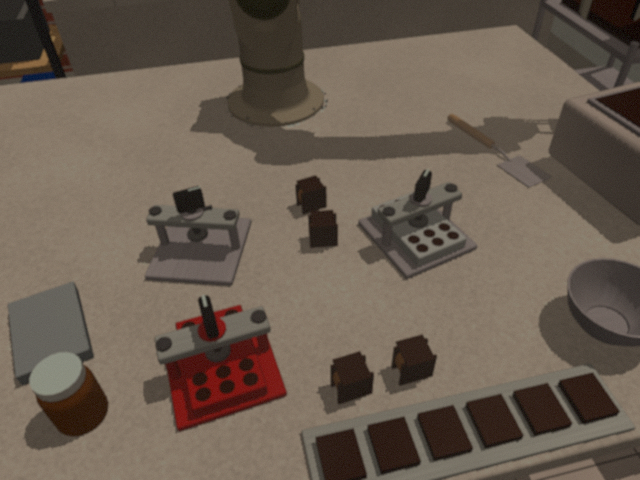

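View pics/top0.png

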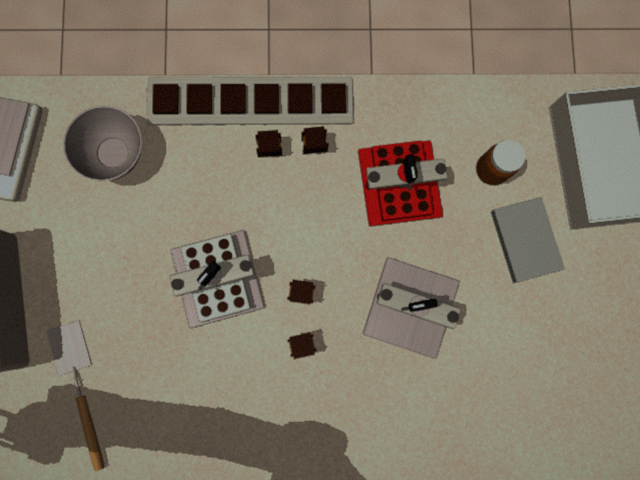

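The two pictures show three clamps. The candidates for the knob, in top-view pixels, are:
- (209,272): pale mould with dark cavities, scene pixel (423,185). This is the loaded clamp and my choice.
- (422,303): no mould, so the empty clamp.
- (410,170): the red look-alike.

Next I'll check the choice in a close crop and measure it.

```bash
cat > h.py <<'E'
import numpy as np,cv2
from scipy.spatial.transform import Rotation as R
from plant import r
def rot(q): return R.from_quat(np.roll(q,-1))
def K(n):
    c=r.camera_info(n); return c,240/np.tan(np.radians(c["vfov"]/2))
def ray(n,u,v,z):
    c,f=K(n); d=rot(c["orientation"]).apply([(u-c["cx"])/f,(v-c["cy"])/f,1]); p=c["position"]
    return p+d*(z-p[2])/d[2]
def proj(n,P):
    c,f=K(n); q=rot(c["orientation"]).inv().apply(np.array(P)-c["position"])
    return q[:2]/q[2]*f+[c["cx"],c["cy"]]
E
python3 - <<'E'
from h import *
t=cv2.imread("pics/top0.png"); s=cv2.imread("pics/scene0.png")
a=cv2.resize(t[227:327,160:270],None,fx=5,fy=5,interpolation=cv2.INTER_CUBIC)[:, :400+150]
b=cv2.resize(s[160:235,380:470],None,fx=5,fy=5,interpolation=cv2.INTER_CUBIC)
o=np.zeros((500,800,3),np.uint8)
a=cv2.resize(t[232:312,165:255],None,fx=4.4,fy=4.4,interpolation=cv2.INTER_CUBIC);b=cv2.resize(s[162:242,380:470],None,fx=4.4,fy=4.4,interpolation=cv2.INTER_CUBIC)
cv2.imwrite("pics/crop1.png",cv2.convertScaleAbs(np.hstack([a,b]),alpha=1.6,beta=20))
for n,im,(u,v) in(("top",t,(209,272)),("top",t,(422,303)),("scene",s,(423,185))):
    g=im.max(2); m=(g<40).astype(np.uint8); k,l,st,ce=cv2.connectedComponentsWithStats(m)
    for i in range(1,k):
        if st[i,4]>25 and np.hypot(*(ce[i]-[u,v]))<25:
            pts=np.argwhere(l==i)[:,::-1].astype(np.float32); print(n,st[i],ce[i],cv2.minAreaRect(pts))
            if n=="top": print(ray(n,*ce[i],134),ray(n,*ce[i],118))
for u,v in((177,284),(247,266)): print("bolt",ray("top",u,v,89))
c=rot(r.sense()["tcp_rot"]).as_matrix(); print(c)
E
```

```text
top [204 244   8   8  37] [207.54054054 247.86486486] ((207.5, 247.5), (7.0, 7.0), 90.0)
[593.09430199 162.25330276 134.        ] [595.25802662 164.62053182 118.        ]
top [223 252   8   8  32] [226.6875 255.0625] ((226.50001525878906, 255.00003051757812), (5.81377649307251, 8.049844741821289), 63.43495178222656)
[580.00224878 128.67142117 134.        ] [581.96527946 130.52385852 118.        ]
top [198 256  23  30 264] [210.03030303 270.93560606] ((209.50830078125, 271.9325256347656), (15.563594818115234, 30.052358627319336), 25.463346481323242)
[552.39526674 157.52336563 134.        ] [553.93509763 159.81808736 118.        ]
top [408 299  30  12 186] [423.88172043 304.32795699] ((422.3269348144531, 304.6346130371094), (8.43299388885498, 29.417421340942383), 78.69007110595703)
[ 489.57375851 -215.27001575  134.        ] [ 490.15057035 -218.69001079  118.        ]
scene [414 173  17  29 264] [421.83712121 187.88636364] ((422.1896667480469, 186.27586364746094), (11.327415466308594, 30.45403480529785), 21.801406860351562)
bolt [533.62565922 223.46010559  89.        ]
bolt [565.00066333  96.78627062  89.        ]
[[ 9.47413143e-01 -2.99535519e-04  3.20012885e-01]
 [-3.20012993e-01 -1.33575539e-03  9.47412212e-01]
 [ 1.43675326e-04 -9.99999063e-01 -1.36136747e-03]]
```

View pics/crop1.png

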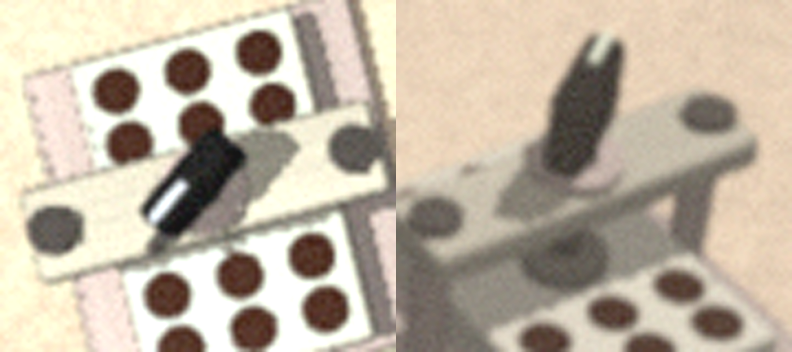

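```bash
python3 - <<'E'
from h import *
f=lambda x,y:((x+.5)/4.4-.5+165,(y+.5)/4.4-.5+232)
b1=ray("top",*f(55,230),89);b2=ray("top",*f(352,149),89);print("bolts",b1,b2,(b1+b2)/2,np.linalg.norm(b1-b2))
A=ray("top",*f(145,208),134);B=ray("top",*f(212,128),134);d=A-B;L=np.linalg.norm(d);d/=L
n=np.array([d[1],-d[0],0]); n*=np.sign(n@(np.array([452,8,0])-A))
print("edge",A,B,L,d,"center",(A+B)/2+8*n)
w1=ray("top",*f(153,215),134);w2=ray("top",*f(185,181),134);print("white",w1,w2,(w1-w2)/np.linalg.norm(w1-w2))
C=(b1+b2)/2; bd=(b1-b2)/np.linalg.norm(b1-b2)
ang=lambda v:np.degrees(np.arctan2(v[1],v[0]))
print("bridge",ang(bd),"bar",ang(d),ang(w1-w2))
# scene check: white line end and other end, top face
P=lambda x,y:((x-396+.5)/4.4-.5+380,(y+.5)/4.4-.5+162)
print("scene white",ray("scene",*P(605,36),134),ray("scene",*P(592,60),134), "bolts",ray("scene",*P(708,114),89),ray("scene",*P(435,217),89))
E
```

```text
bolts [533.82950206 223.25840486  89.        ] [566.00892121 101.13568472  89.        ] [549.91921164 162.19704479  89.        ] 126.29122610302785
edge [538.73952165 179.03121419 134.        ] [570.31668111 152.8656198  134.        ] 41.009210298362355 [-0.77000165  0.6380419   0.        ] center [549.42376619 159.78840382 134.        ]
white [535.92603262 175.84350733 134.        ] [549.28405682 163.3571908  134.        ] [-0.73054146  0.68286835  0.        ]
bridge 104.76192912089687 bar 140.3540367294121 136.93180563229555
scene white [537.27911266 174.58333021 134.        ] [550.06818695 164.49192688 134.        ] bolts [539.16568838 222.17749312  89.        ] [571.33157262  99.58611076  89.        ]
```

The crop confirms the choice: the clamp at top pixel (209,272) has a pale mould with dark cavities, and the bar's white end is at top pixel (202,278). Measured values:
- **Axis:** about (550.5, 161).
- **Bar heading:** about 139°.
- **Bridge heading:** 104.8°, so the stop should be at a bar heading of 108.8°. That puts the spindle at about 0.53 rad short of its stop.

Now I'll move over the knob.

```bash
python3 -m crank '[235,0,-198,0,11,0,235,0,-198,0,11,0,235,0,-198,0,11,0,235,0,-198,0,11,0,235,0,-198,0,11,0,235,0,-198,0,11,0,235,0,-198,0,11,0,235,0,-198,0,11,0]' 0 30
cat > go.py <<'E'
import sys
from h import *
x,y,z,a=map(float,sys.argv[1:]); s=r.sense(); M=rot(s["tcp_rot"])
m=M.as_matrix(); h=np.degrees(np.arctan2(m[1,2],m[0,2]))
print("t",s["clock"],"pos",s["position"],"jaw",h,"shift",M.inv().apply(np.array([x,y,z])-s["position"]).round(1),"ry",round(h-a,1),"tilt",m[2].round(4),"q7",s["qpos"][6],"F",s["ft_force"].round(1),"T",s["wrist_torque"].round(3),"w",s["width"])
E
python3 go.py 550.5 161 218 49
```

```text
clock: 0.77
position: [394.6, 417.9, 218.6]
tcp_rot: [-0.682, 0.684, -0.182, 0.184]
ft_force: [0.6, 1.1, -0.4]
width: 92.8
t 0.7667 pos [394.56421922 417.9337901  218.59406213] jaw 60.000392055998596 shift [ 263.5    1.5 -144.5] ry 11.0 tilt [ 0.0023 -1.     -0.002 ] q7 0.16327395169380532 F [ 0.6  1.1 -0.4] T [-0.054 -0.006 -0.026] w 92.82497187915634
```

```bash
python3 -m crank '[263,0,-144,0,11,0,263,0,-144,0,11,0,263,0,-144,0,11,0,263,0,-144,0,11,0,263,0,-144,0,11,0,263,0,-144,0,11,0,263,0,-144,0,11,0,263,0,-144,0,11,0]' >/dev/null
python3 -m crank '[0,0,0,0,0,0,0,0,0,0,0,0,0,0,0,0,0,0]' >/dev/null
python3 go.py 550.5 161 103 49
python3 - <<'E'
from h import *
a=r.get_image("top")[:,:,::-1];b=r.get_image("scene")[:,:,::-1]
print(proj("top",[550.5,161,134]),proj("scene",[550.5,161,134]),proj("scene",[550.5,161,96]))
cv2.imwrite("pics/scene1.png",cv2.resize(b[60:260,300:560],None,fx=3,fy=3,interpolation=cv2.INTER_CUBIC)); cv2.imwrite("pics/top1.png",b)
E
```

```text
t 1.6833 pos [547.70787247 170.32900679 218.39627653] jaw 49.4391562253514 shift [  8.3 115.4  -5.3] ry 0.4 tilt [-1.e-03 -1.e+00 -1.e-04] q7 0.5409998304253744 F [0.6 0.4 0.3] T [-0.018  0.058  0.007] w 92.84719645838203
[208.02145956 272.04014519] [422.23311898 175.73171096] [419.73201393 193.96862432]
```

View pics/scene1.png

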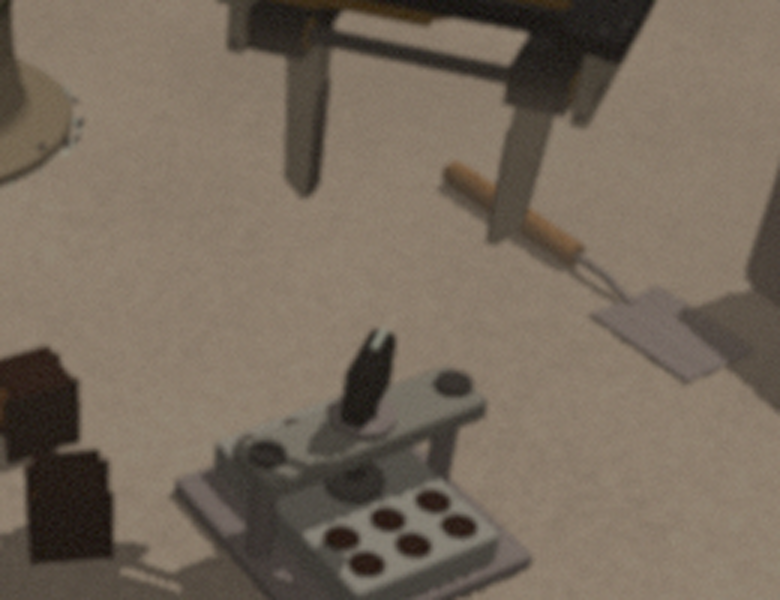

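The gripper is above the knob, which shows at crop pixel (368,375), i.e. scene (422.7,185). My axis projects to about (421,185), so they agree. Next I'll correct the side offset and descend part of the way.

```bash
python3 -m crank '[8,30,-5,0,0.4,0,8,60,-5,0,0.4,0,8,60,-5,0,0.4,0,8,60,-5,0,0.4,0]' >/dev/null; python3 go.py 550.5 161 103 49
```

```text
t 2.1167 pos [550.11807997 160.74039465 157.92418996] jaw 49.04052680608997 shift [ 0.2 54.9  0.6] ry 0.0 tilt [-0.0018 -1.     -0.0027] q7 0.5662029899601488 F [1.  0.1 0.3] T [-0.004  0.026 -0.015] w 93.13128135323802
```

```bash
python3 -m crank '[0,30,0.5,0,0,0,0,54,0.5,0,0,0,0,54,0.5,0,0,0,0,54,0.5,0,0,0]' >/dev/null; python3 go.py 550.5 161 103 49
python3 -m crank '[0,0,0,0,0,0,0,0,0,0,0,0,0,0,0,0,0,0,0,0,0,0,0,0,0,0,0,0,0,0,0,0,0,0,0,0,0,0,0,0,0,0,0,0,0,0,0,0]' 255 10 >/dev/null; python3 go.py 550.5 161 103 49
```

```text
t 2.45 pos [551.70321406 160.86718543 105.48360052] jaw 48.98791546477531 shift [-1.   2.5 -0.7] ry -0.0 tilt [-4.e-04 -1.e+00 -4.e-04] q7 0.5777063966528297 F [-0.1 -0.1 -0.1] T [-0.02  -0.02   0.016] w 93.19039298090937
t 3.1167 pos [551.73240652 160.12160011 104.65792184] jaw 48.93418234196422 shift [-1.5  1.7 -0.1] ry -0.1 tilt [ 0. -1. -0.] q7 0.5781659579707031 F [ 0.4 -0.   0.2] T [-0.084  0.008  0.039] w 43.96206291142218
```

```bash
python3 -m crank '[0,0,0,0,0,0,0,0,0,0,0,0,0,0,0,0,0,0,0,0,0,0,0,0,0,0,0,0,0,0,0,0,0,0,0,0,0,0,0,0,0,0,0,0,0,0,0,0]' 255 10 >/dev/null; python3 go.py 550.5 161 103 49
python3 -m crank '[0,0,0,0,0,0,0,0,0,0,0,0,0,0,0,0,0,0,0,0,0,0,0,0]' 255 10 >/dev/null; python3 go.py 550.5 161 103 49
```

```text
t 3.7833 pos [553.32831348 161.6914796  104.78985564] jaw 48.98305512022323 shift [-1.7  1.8 -2.4] ry -0.0 tilt [ 0.0012 -1.      0.0035] q7 0.5781757486245971 F [ 4.1  3.7 -4.3] T [ 0.989 -0.909 -0.011] w 15.718084460204247
t 4.1167 pos [553.30478115 161.70307915 104.78282881] jaw 48.981840022858435 shift [-1.7  1.8 -2.4] ry -0.0 tilt [ 0.0012 -1.      0.0035] q7 0.578129492855926 F [ 3.5  3.6 -4. ] T [ 0.981 -0.895  0.04 ] w 15.761306101954698
```

Gripped at a width of 15.7 mm. The side load is about 5 N, so I'll centre the tool and grip harder.

```bash
python3 -m crank '[-1.5,0,2,0,0,0,-1.5,0,2,0,0,0,-1.5,0,2,0,0,0,-1.5,0,2,0,0,0]' 255 30 >/dev/null; python3 go.py 552 162.5 104 49
python3 -m crank '[0,0,0,0,3,0,0,0,0,0,6,0,0,0,0,0,9,0,0,0,0,0,12,0,0,0,0,0,12,0,0,0,0,0,12,0]' >/dev/null; python3 go.py 552 162.5 104 37
```

```text
t 4.45 pos [553.30882075 161.91559724 104.77451391] jaw 48.89133159315933 shift [-1.4  0.8 -0.4] ry -0.1 tilt [ 0.0021 -1.      0.0012] q7 0.5746322846493508 F [ 4.5 -2.  -2.5] T [-0.655 -1.123  0.022] w 16.01855522494904
t 4.95 pos [552.75876986 161.42619503 104.74389018] jaw 36.85815478146736 shift [-1.3  0.7  0. ] ry -0.1 tilt [ 1.8e-03 -1.0e+00  3.0e-04] q7 0.43128510645183366 F [ 2.8 -3.8 -0.2] T [-1.036 -0.796  0.026] w 16.231420643077957
```

```bash
python3 -m crank '[1.2,0,0,0,3,0,1.2,0,0,0,6,0,1.2,0,0,0,9,0,1.2,0,0,0,12,0,1.2,0,0,0,12,0,1.2,0,0,0,12,0]' >/dev/null; python3 go.py 552 162.5 104 25
for k in 1 2 3; do python3 -m crank '[0,0,0,0,2,0,0,0,0,0,4,0,0,0,0,0,4,0,0,0,0,0,4,0]' >/dev/null; python3 go.py 552 162.5 104 25; done
```

```text
t 5.45 pos [552.2206215  160.99942344 104.69216635] jaw 25.002115499803068 shift [-1.5  0.7  0.4] ry 0.0 tilt [ 5.e-04 -1.e+00 -1.e-03] q7 0.29150553053284045 F [-0.8 -3.5  4.5] T [-0.948  0.284  0.021] w 15.789849248193537
t 5.7833 pos [552.00720444 160.90360182 104.6767685 ] jaw 20.83020832878639 shift [-1.5  0.7  0.6] ry -4.2 tilt [ 3.0e-04 -1.0e+00 -1.4e-03] q7 0.24198459382298002 F [-2.2 -4.7  6.2] T [-1.32   0.678  0.019] w 15.849451376256155
t 6.1167 pos [551.7940142  160.86244929 104.6579581 ] jaw 16.83186110639208 shift [-1.5  0.7  0.7] ry -8.2 tilt [ 3.0e-04 -1.0e+00 -1.8e-03] q7 0.19438483075754748 F [-2.7 -5.5  6.7] T [-1.277  0.823  0.043] w 15.623103892580191
t 6.45 pos [551.53923454 160.75870545 104.6606238 ] jaw 12.833227545916918 shift [-1.6  0.7  0.8] ry -12.2 tilt [ 4.0e-04 -1.0e+00 -2.2e-03] q7 0.14683987400078802 F [-4.7 -5.4  7.1] T [-1.364  0.945  0.007] w 15.947148311542605
```

```bash
python3 - <<'E'
from h import *
b=r.get_image("scene")[:,:,::-1]
print([r.get_image("top").size and r.sense()["wrist_torque"][2].round(3) for _ in range(6)])
cv2.imwrite("pics/scene2.png",cv2.convertScaleAbs(cv2.resize(b[140:240,360:490],None,fx=6,fy=6,interpolation=cv2.INTER_CUBIC),alpha=1.6,beta=20))
E
```

```text
[np.float64(0.084), np.float64(0.077), np.float64(0.062), np.float64(0.083), np.float64(0.074), np.float64(0.065)]
```

View pics/scene2.png

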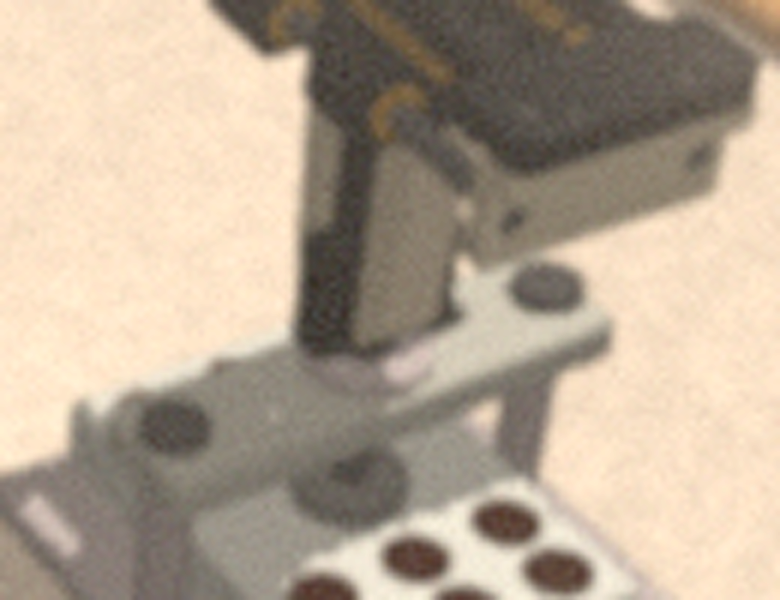

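The fingers hold the bar squarely at crop pixel (370,320), and the settled torque is about 0.07 N m. I'll continue in steps, averaging the torque.

```bash
cat > tq.py <<'E'
from h import *
T=[];W=[]
for _ in range(6): r.get_image("top"); s=r.sense(); T.append(s["wrist_torque"][2])
m=rot(s["tcp_rot"]).as_matrix(); print("t",round(s["clock"],2),"jaw",np.degrees(np.arctan2(m[1,2],m[0,2])).round(2),"Tz",np.mean(T).round(3),"F",s["ft_force"].round(1),"w",s["width"].round(1))
E
for k in 1 2 3 4 5; do python3 -m crank '[0,0,0,0,1.5,0,0,0,0,0,3,0,0,0,0,0,3,0]' >/dev/null; python3 tq.py; done
```

```text
Traceback (most recent call last):
  File "tq.py", line 4, in <module>
    m=rot(s["tcp_rot"]).as_matrix(); print("t",round(s["clock"],2),"jaw",np.degrees(np.arctan2(m[1,2],m[0,2])).round(2),"Tz",np.mean(T).round(3),"F",s["ft_force"].round(1),"w",s["width"].round(1))
                                                                                                                                                                                ^^^^^^^^^^^^^^^^
AttributeError: 'float' object has no attribute 'round'
Traceback (most recent call last):
  File "tq.py", line 4, in <module>
    m=rot(s["tcp_rot"]).as_matrix(); print("t",round(s["clock"],2),"jaw",np.degrees(np.arctan2(m[1,2],m[0,2])).round(2),"Tz",np.mean(T).round(3),"F",s["ft_force"].round(1),"w",s["width"].round(1))
                                                                                                                                                                                ^^^^^^^^^^^^^^^^
AttributeError: 'float' object has no attribute 'round'
Traceback (most recent call last):
  File "tq.py", line 4, in <mod
[... 784 characters left out ...]
                                                                                                               ^^^^^^^^^^^^^^^^
AttributeError: 'float' object has no attribute 'round'
Traceback (most recent call last):
  File "tq.py", line 4, in <module>
    m=rot(s["tcp_rot"]).as_matrix(); print("t",round(s["clock"],2),"jaw",np.degrees(np.arctan2(m[1,2],m[0,2])).round(2),"Tz",np.mean(T).round(3),"F",s["ft_force"].round(1),"w",s["width"].round(1))
                                                                                                                                                                                ^^^^^^^^^^^^^^^^
AttributeError: 'float' object has no attribute 'round'
```

```bash
sed -i 's/s\["width"\].round(1)/round(s["width"],1)/' tq.py; python3 tq.py
for k in 1 2; do python3 -m crank '[0,0,0,0,1.5,0,0,0,0,0,3,0,0,0,0,0,3,0]' >/dev/null; python3 tq.py; done
```

```text
t 9.85 jaw -2.16 Tz 0.009 F [-6.  -4.4  9.7] w 15.8
t 10.4 jaw -5.15 Tz 0.054 F [-6.8 -6.3 11.1] w 15.7
t 10.95 jaw -8.14 Tz 0.075 F [-7.9 -5.7 10.7] w 16.0
```

The torque fell to about 0 near jaw −2° and is building again. That fits one click passed, with the slip now at about 27°. I'll release, rise and check.

```bash
python3 -m crank '[0,0,0,0,0,0,0,0,0,0,0,0,0,0,0,0,0,0,0,0,0,0,0,0,0,0,0,0,0,0,0,0,0,0,0,0,0,0,0,0,0,0,0,0,0,0,0,0]' 0 >/dev/null; python3 tq.py
python3 -m crank '[0,0,0,0,0,0,0,0,0,0,0,0,0,0,0,0,0,0,0,0,0,0,0,0]' >/dev/null; python3 tq.py
python3 -m crank '[0,-30,0,0,0,0,0,-60,0,0,0,0,0,-90,0,0,0,0,0,-120,0,0,0,0,0,-120,0,0,0,0]'
python3 -m crank '[160,-40,0,0,0,0,160,-40,0,0,0,0,160,-40,0,0,0,0,160,-40,0,0,0,0,160,-40,0,0,0,0,160,-40,0,0,0,0]'
python3 - <<'E'
from h import *
a=r.get_image("top")[:,:,::-1];b=r.get_image("scene")[:,:,::-1]
cv2.imwrite("pics/top3f.png",a)
a=cv2.resize(a[232:312,165:255],None,fx=4.4,fy=4.4,interpolation=cv2.INTER_CUBIC);b=cv2.resize(b[162:242,380:470],None,fx=4.4,fy=4.4,interpolation=cv2.INTER_CUBIC)
cv2.imwrite("pics/crop3.png",cv2.convertScaleAbs(np.hstack([a,b]),alpha=1.6,beta=20))
E
```

```text
t 11.92 jaw -8.06 Tz -0.029 F [-0.   0.1  0.4] w 88.5
t 12.55 jaw -8.07 Tz 0.002 F [0.  0.4 0. ] w 92.7
clock: 12.97
position: [555.1, 161.8, 229.8]
tcp_rot: [-0.466, 0.461, -0.533, 0.535]
ft_force: [1.0, -0.0, -0.5]
width: 93.2
clock: 13.47
position: [530.0, 0.9, 265.3]
tcp_rot: [-0.463, 0.462, -0.535, 0.535]
ft_force: [0.0, 1.3, -0.5]
width: 93.2
```

View pics/crop3.png

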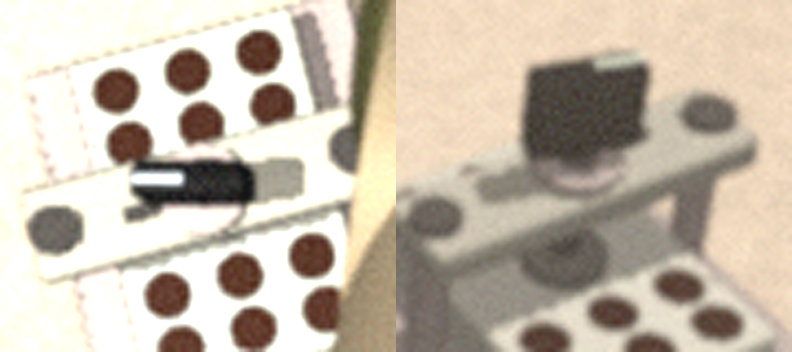

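The bar has turned to lie nearly along the image row, with its white end at crop pixel (140,178). The pointer tab is at crop (138,213), close to the bridge line. I'll measure both angles.

```bash
python3 - <<'E'
from h import *
f=lambda x,y:((x+.5)/4.4-.5+165,(y+.5)/4.4-.5+232)
ang=lambda v:np.degrees(np.arctan2(v[1],v[0]))
w=ray("top",*f(136,178),134)-ray("top",*f(182,180),134); e=ray("top",*f(135,160),134)-ray("top",*f(245,166),134)
t=ray("top",*f(127,215),91)-np.array([551.5,161.7,91])
print("white",ang(w),"edge",ang(e),"tab",ang(t),np.linalg.norm(t),"bridge 104.8, stop 108.8")
a=cv2.imread("pics/top0.png")[270:340,380:470].astype(int);b=cv2.imread("pics/top3f.png")[270:340,380:470].astype(int)
print("spare diff",np.abs(a-b).mean()); 
x=np.hstack([cv2.resize(i.astype(np.uint8),None,fx=4.4,fy=4.4) for i in(a,b)]);cv2.imwrite("pics/spare.png",x)
E
```

```text
white 86.83489467396879 edge 86.2050433556951 tab 110.69263080730326 33.92587419063273 bridge 104.8, stop 108.8
spare diff 29.317724867724866
```

View pics/spare.png

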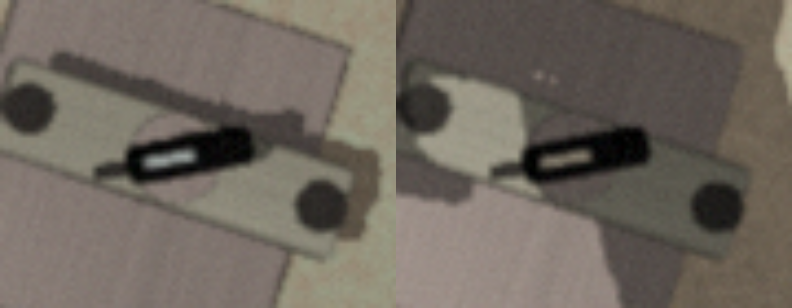

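Bar heading is 86.5° and tab about 110°, so the slip is about 22–24°. One click is 20°, and the tab is at the stop within measuring error. The empty clamp's knob and tab look the same before and after, with only the shadows changed. The robot is clear, so I'm handing in.

```bash
python3 tq.py; python3 -c "
from plant import r
print(r.sign_off())"
```

```text
t 13.87 jaw -7.98 Tz -0.013 F [-0.7  0.3  0.7] w 93.3
the job is handed in; nothing more can be done
None
```

I tightened the loaded clamp's knob clockwise by one click, let go and moved the arm clear, then handed the job in at about 13.9 s. No verdict was reported.

- **Knob and spindle:** After release the pointer tab sits at about 110.7°, against an expected stop of 108.8°. The white line on the bar is at about 86.5°. That makes the slip about 22–24°, which matches one click (20°) within measuring error.
- **Click:** While turning, the torque settled at about 0.07 N m, fell to about 0.01 near the expected click, then rose again. It was too noisy to show the expected 0.12 N m yield, and a printing error in my script lost the readings for five of the steps.
- **Grip:** My first estimate of the knob's axis was off by about 2 mm. Centring did not fully remove this, so about 10–15 N of side load stayed on the knob until release. That is well under the limits.
- **Empty clamp:** Its knob and tab look unchanged by eye in before-and-after crops. A simple image difference was large (29), which I put down to the arm's shadow.
- **Robot:** It touches nothing; the measured forces were under 1 N at hand-in.

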